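# Reset the purge-gas valve to two turns open

### The arm

A 6-joint arm with a two-finger parallel gripper is mounted at the origin on a cart in front of the work surface, level with it; the furniture and walls round the work are solid. World frame = base frame: x ahead of the robot, y to its left, z up, the work surface at z = 0. Lengths are in m, angles in rad, forces in N, time in s.
With the tool pointing down it reaches from about 0.25 to 0.775 m from the base axis. Payload 4 kg.
Tool frame: the origin (TCP) lies between the finger pads, 19 mm behind the fingertips; this is the grasp point; z points along the fingers, y is the line along which they close (so a half turn about z gives the same grasp; the last joint's range is limited). The gripper opens to 85 mm and grips with 20 to 120 N. Pads are 22 mm wide; open, the fingers measure 114 mm over their backs; the gripper's body (76 mm by 85 mm) begins 54 mm behind the grasp point. The pads swing forward as they close: fully open they stand 13 mm farther back than shut.
Start: joints at [1.006, 0.087, 1.371, -0, 1.684, -0.103], TCP at [0.245, 0.492, 0.25] pointing down, gripper open.
Joint ranges: [-3.1, 3.1], [-0.76, 2.03], [0.27, 2.55], [-1.08, 4.22], [0.17, 2.65], [-2.57, 2.57]. Speed limits (rad/s): [2.79, 2.79, 3.14, 3.14, 3.14, 3.14].

### API

Orientations are given as a rotation vector (axis times angle).
In Python, from station import sensors, snapshot, arm gives the robot as it stands.
- The arm moves only by the tool play_rows, never from a script. Its argument "increments" is a list that holds one entry, the list of rows, each a list of 6 numbers: the shift along the tool's x, y, z in cm, then the turn, a rotation vector about the tool's x, y, z in degrees. In form: [[[tx, ty, tz, rx, ry, rz], ...]]. A call has 1 to 12 rows; each row shifts and turns the commanded pose from where the row before left it, along the tool's axes as they then stand; what a row does not reach is not made up. A row lasts 1/10 s, in which the tool goes at most 50 mm and 8.59 degrees, less where a joint would pass 70% of its speed; a pose out of reach is approached as far as the arm can. A call with a gripper value outside its range is refused whole. "hand" is the finger opening in cm, from 0 to 8.54, set as the call begins (left out, the last holds). The fingers move at their own pace and stop on an object; "newtons" is the grip in N (left out, the last holds). Time passes only in rows, so rows that do not move let the fingers close. It gives the time, the measured TCP pose, the force, the opening and the grip force at its end, in the units of the state.
- sensors.observe(): the state, without advancing time (a new reading comes with each control period).
- snapshot(name): name is "scene" or "top" or "wrist"; returns a dict with "color" (400x640x3 uint8, red, green, blue), "z_map" (400x640 float32, m along the optical axis (not along the pixel's ray), 0 where there is no reading), "K" (3x3 intrinsics, pixels), "rvec" (rotation vector, rad) and "tvec" (3), from world to camera coordinates, as OpenCV has them. Camera axes: x right, y down, z forward; pixel columns grow to the right and rows downward; lengths in m; the calibration is good to about 2 mm. A picture is of the moment at which its call begins.
- arm.close_job(): hands the job in; it is judged then, once.
The state is a dict: "time": time; "q": joint angles; "dq": joint speeds; "joint_efforts": joint torques, N m; "position": TCP position; "tcp_rot": TCP orientation; "contact_force": force on the tool from outside, world axes, zero at the start; "torque": the same for the moment, N m; "finger_gap": opening from 0.0 (shut) to 1.0 (fully open); "grasp_force": force on a finger pad.
Only numpy, scipy, OpenCV 4.12 (cv2) and the standard library are available. Lean on these libraries where they do the work, as an engineer would, in place of code of your own. Each camera call takes 0.05 s, during which the arm holds its last target. There are 200 camera calls.

### The job

The purge-gas valve was left part open at an unknown setting: turn its red handwheel clockwise (seen from above) until it is shut against its stop, then open it again by exactly two full turns. Finish there, still gripping the yellow handle of the wheel so that the setting is held, and leave the bottle, the tub and the dish round it where they are.

Things in the scene. Friction and masses are not known exactly. Their poses are not given: they have to be found in the camera images.
- valve_wheel (a joint): angle of the red handwheel about its upright axis, rad: 0 = shut (hard stop), growing as it is opened counter-clockwise seen from above; 6.283 a turn, open stop at 3.5 turns (21.99). Starts 0.4 to 1.3 turns open and stays where it is left: dry friction of about 0.1 N m (2 N at the handle), no spring; the wheel does not rise
- valve_axis (a point): centre of the handwheel on its upright axis, 105 mm above the worktop; fixed in the valve station, does not turn with it. Rim of the wheel: radius 55 mm, bar 11 mm thick, top 111 mm above the worktop; hub nut 114 mm. Seen from here, the handle stands in the direction -x of this frame when the wheel is at 0, and turns counter-clockwise by the joint value from there
- valve_base: fixed valve station: aluminium plate 100 x 260 x 10 mm screwed to the worktop, with a brass valve and pipe along its y axis (hose barbs reach to 156 mm either side), steel filter on the -y limb, gauge on the +y limb (top 97 mm above the worktop); origin under the wheel's axis at worktop height. All of it but the wheel and handle is below 106 mm
- valve_handle: yellow upright revolving handle on the wheel's rim, diameter 22 mm, 54 mm tall, from 113 to 167 mm above the worktop; origin at its centre, 140 mm above the worktop and 55 mm from the wheel's axis. It spins freely on its own pin, so a gripper that holds it from above can lead it round the circle without turning
- bottle: small bottle with a blue cap, 56 mm across, 123 mm tall, stands loose behind the valve; origin at the centre of its underside
- tub: small white tub with a cream lid, 53 mm across, 70 mm tall, stands loose behind the valve; origin at the centre of its underside
- dish: petri dish, 67 mm across, 14 mm tall, lies loose in front of the valve; origin at the centre of its underside

How it is judged:
By the outcome, as a careful person would: the job done as asked, in the order asked, and still so for the second after the job is handed in, while the arm keeps its last pose, push and grip.
It also fails if it takes over 70 s, if anything falls off the work surface, if the arm or the gripper's body presses on something with over 40 N, if the wrist force passes 120 N, or if a joint passes its speed limit or range.

## Working session

There is one attempt and no reset: what is moved stays moved. The work goes in short steps, Python scripts to look and compute and a tool call to move; the robot and the scene stay as the last step left them, time stands still between calls to the robot, and variables do not carry over. Pictures are saved under pics/ and viewed, at most 10 in all, crops included, and the job is handed in when it is done.

Besides the shell and the picture viewer there is one more tool, called after ">>>" in YAML: its name, and indented under it one key for each argument. play_rows: Moves the arm, as the interface text tells. Its arguments: {"type":"object","properties":{"increments":{"type":"array","items":{"type":"array","items":{"type":"array","items":{"type":"number"}}}},"hand":{"type":"number"},"newtons":{"type":"number"}},"required":["increments"]}

```bash
mkdir -p pics; cat > h.py <<'E'
import numpy as np, cv2
from station import sensors, snapshot, arm
def pts(s):
    z=s["z_map"]; K=s["K"]; v,u=np.mgrid[:400,:640]
    c=np.stack([(u-K[0,2])/K[0,0]*z,(v-K[1,2])/K[1,1]*z,z],-1)
    R=cv2.Rodrigues(np.array(s["rvec"],float))[0]
    return (c-np.ravel(s["tvec"]))@R
def save(s,n): cv2.imwrite("pics/"+n,s["color"][...,::-1])
def hsv(s): return cv2.cvtColor(s["color"],cv2.COLOR_RGB2HSV)
E
python3 - <<'E'
from h import *
print(sensors.observe())
for n in("top","scene"):
    s=snapshot(n); save(s,n+"0.png"); P=pts(s); H=hsv(s); ok=s["z_map"]>0
    for nm,m in(("yellow",(abs(H[...,0].astype(int)-27)<7)&(H[...,1]>140)&(H[...,2]>100)),("red",((H[...,0]<6)|(H[...,0]>174))&(H[...,1]>150)&(H[...,2]>80))):
        m=m&ok&(P[...,2]>0.08)&(P[...,2]<0.2)
        if m.sum(): 
            q=P[m]; v,u=np.nonzero(m); print(n,nm,m.sum(),u.mean(),v.mean(),np.median(q,0).round(4),q.min(0).round(4),q.max(0).round(4))
E
```

```text
{'time': 0.0, 'q': array([ 1.00590579e+00,  8.79469060e-02,  1.37232056e+00, -3.85774604e-05,
        1.68361303e+00, -1.03057190e-01]), 'dq': array([ 5.03404059e-05, -5.81934598e-04, -4.66481369e-04,  1.42181751e-03,
        8.27829272e-05, -2.14940443e-03]), 'joint_efforts': array([ 3.91491740e-04, -3.51869130e+01, -3.13270462e+01, -2.15375485e-04,
        1.08962235e-02,  1.09711911e-05]), 'position': array([0.24480782, 0.49197275, 0.24880989]), 'tcp_rot': array([-0.71885898, -3.05750724,  0.00341412]), 'contact_force': array([-0.80152217,  0.96639964, -1.17798186]), 'torque': array([ 0.03168226, -0.04454158,  0.01442151]), 'grasp_force': 0.0, 'finger_gap': 0.9965224714579274}
top yellow 67 315.0 204.19402985074626 [0.5506 0.0886 0.1645] [0.5444 0.0798 0.1394] [0.5643 0.0998 0.17  ]
top red 824 377.80582524271847 169.21844660194174 [0.5357 0.0657 0.1117] [ 0.4411 -0.3986  0.1035] [0.9693 0.1485 0.1752]
scene yellow 200 306.935 189.02 [0.5494 0.08   0.144 ] [0.5433 0.0739 0.1162] [0.8093 0.9853 0.1692]
scene red 1216 404.9967105263158 211.1389802631579 [0.5273 0.0523 0.1105] [ 0.4401 -0.4135  0.08  ] [0.9696 0.1481 0.1736]
```

View pics/top0.png

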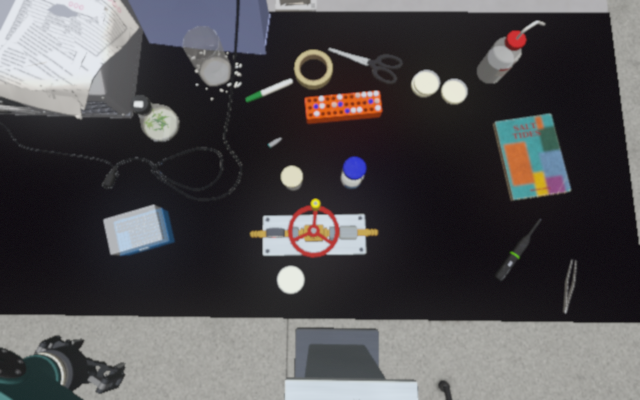

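View pics/scene0.png

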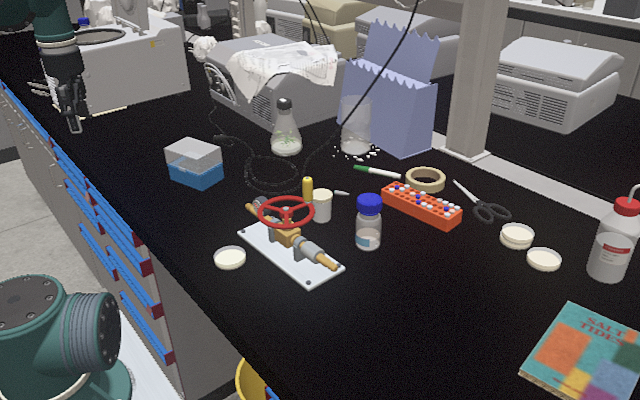

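The top view shows the red wheel at about (313,231), the yellow handle at (315,204) on the far side, the bottle at (352,172), the tub at (291,178) and the dish at (291,279). The scene view agrees with this. Next I'll measure the exact geometry.

```bash
cat > geo.py <<'E'
from h import *
from scipy.optimize import least_squares
def circ(q):
    f=lambda p:np.hypot(q[:,0]-p[0],q[:,1]-p[1])-p[2]
    return least_squares(f,[*q.mean(0),0.05],loss="soft_l1",f_scale=0.003).x
E
python3 - <<'E'
from geo import *
for n in("top","scene"):
    s=snapshot(n); P=pts(s); H=hsv(s); X,Y,Z=P[...,0],P[...,1],P[...,2]; near=(abs(X-.5)<.2)&(abs(Y-.07)<.2)&(s["z_map"]>0)
    red=((H[...,0]<6)|(H[...,0]>174))&(H[...,1]>150)&near&(Z>.1)&(Z<.116)
    q=P[red][:,:2]; c0=q.mean(0)
    c=circ(q)
    for _ in range(3): c=circ(q[abs(np.hypot(*(q-c[:2]).T)-.055)<.008])
    print(n,"wheel",c.round(4))
    y=(abs(H[...,0].astype(int)-27)<7)&(H[...,1]>140)&near&(Z>.12); t=y&(Z>.163)
    print(" handle",P[y].mean(0).round(4),P[t].mean(0).round(4),t.sum(), (P[y].min(0)+P[y].max(0))/2)
    pl=(near&(Z>.004)&(Z<.016)&(H[...,1]<60)&(H[...,2]>120)).astype(np.uint8)
    k,l,st,_=cv2.connectedComponentsWithStats(pl); 
    g=P[(pl>0)&(abs(X-c[0])<.07)&(abs(Y-c[1])<.16)][:,:2]
    r=cv2.minAreaRect((g*1000).astype(np.float32)); print(" plate",r)
    for nm,m in(("cap",(abs(H[...,0].astype(int)-118)<12)&(H[...,1]>120)&near&(Z>.1)),("tub",near&(Z>.063)&(Z<.076)&(X>c[0]+.06)&(H[...,1]<90)),("dish",near&(Z>.009)&(Z<.02)&(X<c[0]-.06)&(H[...,1]<90)&(H[...,2]>130))):
        if m.sum(): print(" ",nm,m.sum(),((P[m].min(0)+P[m].max(0))/2).round(4),P[m].mean(0).round(4))
E
```

```text
top wheel [0.4994 0.0926 0.0547]
 handle [0.5525 0.0885 0.1627] [0.5548 0.0885 0.1663] 45 [0.55409543 0.08975244 0.15438894]
 plate ((499.98089599609375, 92.6417007446289), (102.45291137695312, 259.35791015625), 1.5106346607208252)
  cap 403 [ 0.647  -0.0015  0.1205] [ 0.6464 -0.0011  0.123 ]
  tub 400 [0.6373 0.0736 0.0694] [0.6362 0.1323 0.0696]
  dish 579 [0.3878 0.1502 0.0152] [0.3874 0.1498 0.0154]
scene wheel [0.4985 0.0886 0.0547]
 handle [0.5509 0.0814 0.1441] [0.5555 0.0837 0.165 ] 13 [0.55340173 0.08332212 0.14419349]
 plate ((500.29827880859375, 90.74049377441406), (102.78673553466797, 262.124755859375), 1.5675342082977295)
  cap 468 [ 0.6467 -0.0047  0.1139] [ 0.6408 -0.0106  0.118 ]
  tub 375 [0.6383 0.069  0.0694] [0.6362 0.0785 0.0692]
  dish 539 [0.3879 0.1486 0.0138] [0.3865 0.1451 0.0146]
```

```bash
cat >> geo.py <<'E'
def to(x,y,z):
    o=sensors.observe(); R=cv2.Rodrigues(o["tcp_rot"])[0]
    d=100*R.T@(np.array([x,y,z])-o["position"]); 
    print("t",o["time"],"pos",o["position"].round(4),"F",o["contact_force"].round(1),"gap",o["finger_gap"].round(3)); print("delta cm",d.round(2)); print(R.round(4))
E
python3 -c "
from geo import *
to(.5545,.0885,.25)"
```

```text
Traceback (most recent call last):
  File "geo.py", line 9, in to
    print("t",o["time"],"pos",o["position"].round(4),"F",o["contact_force"].round(1),"gap",o["finger_gap"].round(3)); print("delta cm",d.round(2)); print(R.round(4))
                                                                                           ^^^^^^^^^^^^^^^^^^^^^
AttributeError: 'float' object has no attribute 'round'
```

```bash
sed -i 's/o\["finger_gap"\].round(3)/o["finger_gap"]/' geo.py
python3 -c "
from geo import *
to(.5545,.0885,.25)"
```

```text
t 0.2 pos [0.2449 0.4921 0.2493] F [ 0.7 -0.  -0.3] gap 1.0026961861567683
delta cm [-45.7  -22.34  -0.05]
[[-8.953e-01  4.455e-01 -7.000e-04]
 [ 4.455e-01  8.953e-01 -1.200e-03]
 [ 1.000e-04 -1.400e-03 -1.000e+00]]
```

>>> play_rows:
  increments:
    - [[-1,-0.5,0,0,0,0],[-2,-1,0,0,0,0],[-3,-1.5,0,0,0,0],[-3,-1.5,0,0,0,0],[-3,-1.5,0,0,0,0],[-3,-1.5,0,0,0,0],[-3,-1.5,0,0,0,0],[-3,-1.5,0,0,0,0],[-3,-1.5,0,0,0,0],[-3,-1.5,0,0,0,0],[-3,-1.5,0,0,0,0],[-3,-1.5,0,0,0,0]]
  hand: 8.5
  newtons: 60

```text
time: 1.4
position: [0.4676, 0.1956, 0.2501]
tcp_rot: [0.72, 3.058, -0.0]
contact_force: [0.3, 0.2, -1.1]
finger_gap: 0.993
grasp_force: 0.0
```

>>> play_rows:
  increments:
    - [[-3,-1.4,0,0,0,0],[-3,-1.4,0,0,0,0],[-3,-1.4,0,0,0,0],[-2.2,-1,0,0,0,0],[-1.5,-0.64,0,0,0,0],[0,0,0,0,0,0],[0,0,0,0,0,0],[0,0,0,0,0,0]]

```text
time: 2.2
position: [0.554, 0.0897, 0.2502]
tcp_rot: [-0.717, -3.058, -0.001]
contact_force: [0.2, -0.4, 0.1]
finger_gap: 0.993
grasp_force: 0.0
```

```bash
python3 -c "
from geo import *
to(.5545,.0885,.149)
s=snapshot('wrist'); save(s,'w1.png'); P=pts(s); H=hsv(s)
near=(abs(P[...,0]-.5)<.12)&(abs(P[...,1]-.09)<.12)&(s['z_map']>0)
y=(abs(H[...,0].astype(int)-27)<7)&(H[...,1]>140)&near&(P[...,2]>.12)
t=y&(P[...,2]>.163)
for m in(y,t):
  if m.sum(): print(m.sum(),P[m].mean(0),P[m].min(0),P[m].max(0))
"
```

```text
t 2.2 pos [0.554  0.0897 0.2502] F [ 0.2 -0.4  0.1] gap 0.9932014747867957
delta cm [-0.1  -0.09 10.12]
[[-8.958e-01  4.444e-01 -1.000e-04]
 [ 4.444e-01  8.958e-01  5.000e-04]
 [ 3.000e-04  4.000e-04 -1.000e+00]]
856 [0.55134574 0.08943105 0.16725787] [0.51300512 0.02560394 0.12176495] [0.5751929  0.15273794 0.32723694]
472 [0.55288848 0.08695585 0.18325766] [0.51300512 0.02560394 0.16305   ] [0.5751929  0.15273794 0.32723694]
```

View pics/w1.png

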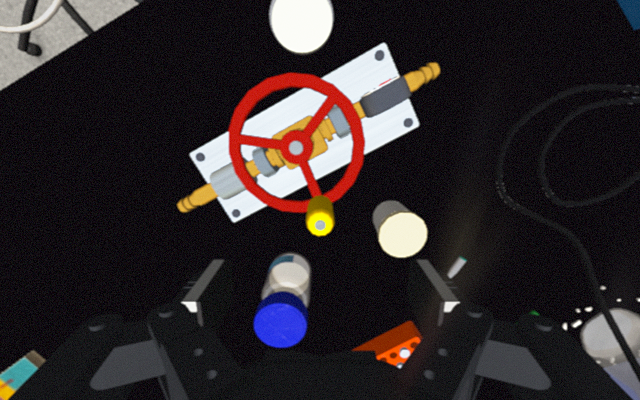

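The wrist view shows the handle at (320,222), centred between the open fingers. The gauge with its display (390,95) is on the world +y side, so the station is barely yawed. I'll descend and grip.

>>> play_rows:
  increments:
    - [[-0.05,-0.05,1,0,0,0],[0,0,1.5,0,0,0],[0,0,1.5,0,0,0],[0,0,1.5,0,0,0],[0,0,1.5,0,0,0],[0,0,1.5,0,0,0],[0,0,1,0,0,0],[0,0,0.6,0,0,0],[0,0,0,0,0,0],[0,0,0,0,0,0]]

```text
time: 3.25
position: [0.5553, 0.0881, 0.1496]
tcp_rot: [0.719, 3.057, 0.001]
contact_force: [-0.3, 1.0, 0.2]
finger_gap: 0.995
grasp_force: 0.0
```

>>> play_rows:
  increments:
    - [[0,0,0,0,0,0],[0,0,0,0,0,0],[0,0,0,0,0,0],[0,0,0,0,0,0],[0,0,0,0,0,0],[0,0,0,0,0,0],[0,0,0,0,0,0],[0,0,0,0,0,0],[0,0,0,0,0,0],[0,0,0,0,0,0]]
  hand: 1.5
  newtons: 60

```text
time: 4.25
position: [0.5551, 0.0882, 0.1495]
tcp_rot: [0.719, 3.057, 0.001]
contact_force: [-0.2, 0.6, 4.1]
finger_gap: 0.234
grasp_force: 58.8
```

```bash
python3 - <<'E'
from geo import *
o=sensors.observe(); to(.5545,.0885,.149)
s=snapshot('wrist'); save(s,'w2.png'); P=pts(s); H=hsv(s)
red=((H[...,0]<6)|(H[...,0]>174))&(H[...,1]>150)&(P[...,2]>.1)&(P[...,2]<.116)&(s["z_map"]>0)
q=P[red][:,:2]; c=[.499,.091]
for _ in range(4): c=circ(q[abs(np.hypot(*(q-c[:2]).T)-.055)<.008]) 
print(c,o["position"][:2]-c[:2],np.hypot(*(o["position"][:2]-c[:2])))
E
```

```text
t 4.25 pos [0.5551 0.0882 0.1495] F [-0.2  0.6  4.1] gap 0.23378214492043126
delta cm [ 0.07 -0.    0.05]
[[-8.953e-01  4.455e-01  9.000e-04]
 [ 4.455e-01  8.953e-01  3.000e-04]
 [-7.000e-04  6.000e-04 -1.000e+00]]
[0.50135207 0.09363199 0.0531901 ] [ 0.05375795 -0.00542812] 0.05403129823938683
```

View pics/w2.png

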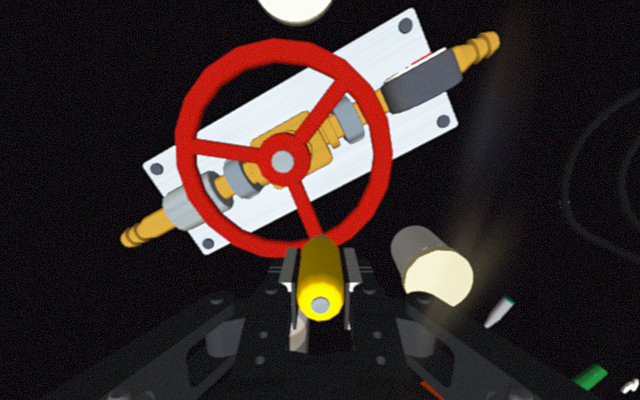

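Gripped: the handle is centred between the pads at about (320,270). Now I'll work out the clockwise circle increments.

```bash
cat >> geo.py <<'E'
def arc(a0,step,n,R,r=5.5):
    a=np.radians(a0+step*np.arange(n+1)); w=r*np.c_[np.cos(a),np.sin(a),0*a]
    t=np.round((w-w[0])@R,2)
    return np.diff(t,axis=0).round(2)[:,:2].tolist()
E
python3 - <<'E'
from geo import *
R=cv2.Rodrigues(np.array([.719,3.057,.001]))[0]
for a in(-4.7,-64.7,-124.7): print(a,arc(a,-10,6,R))
E
```

```text
-4.7 [[-0.28, -0.92], [-0.11, -0.95], [0.05, -0.96], [0.22, -0.93], [0.38, -0.88], [0.53, -0.8]]
-64.7 [[0.66, -0.7], [0.76, -0.57], [0.86, -0.43], [0.92, -0.28], [0.95, -0.11], [0.96, 0.05]]
-124.7 [[0.93, 0.22], [0.88, 0.38], [0.81, 0.52], [0.69, 0.66], [0.58, 0.77], [0.43, 0.85]]
```

>>> play_rows:
  increments:
    - [[-0.28,-0.92,0,0,0,0],[-0.11,-0.95,0,0,0,0],[0.05,-0.96,0,0,0,0],[0.22,-0.93,0,0,0,0],[0.38,-0.88,0,0,0,0],[0.53,-0.8,0,0,0,0],[0,0,0,0,0,0],[0,0,0,0,0,0]]

```text
time: 5.1
position: [0.5222, 0.0426, 0.1494]
tcp_rot: [-0.719, -3.056, -0.001]
contact_force: [-3.1, 3.2, 6.4]
finger_gap: 0.235
grasp_force: 59.3
```

```bash
python3 - <<'E'
from geo import *
o=sensors.observe(); print(o["position"],o["contact_force"],o["torque"],o["tcp_rot"],o["finger_gap"],o["grasp_force"])
P0=np.array([.5551,.0882]); c=P0-.055*np.array([np.cos(np.radians(-4.7)),np.sin(np.radians(-4.7))]); d=o["position"][:2]-c
print(c,np.hypot(*d),np.degrees(np.arctan2(d[1],d[0])))
E
```

```text
[0.52224844 0.04256589 0.14944429] [-3.06826507  3.18436306  6.3848657 ] [ 0.51183227  0.45943073 -0.01466927] [-7.19337308e-01 -3.05608318e+00 -5.27914745e-04] 0.23503814281407412 59.310896219685674
[0.50028494 0.09270662] 0.054740186577341435 -66.34480608729335
```

>>> play_rows:
  increments:
    - [[0.66,-0.7,0,0,0,0],[0.76,-0.57,0,0,0,0],[0.86,-0.43,0,0,0,0],[0.92,-0.28,0,0,0,0],[0.95,-0.11,0,0,0,0],[0.96,0.05,0,0,0,0],[0.93,0.22,0,0,0,0],[0.88,0.38,0,0,0,0],[0.81,0.52,0,0,0,0],[0,0,0,0,0,0],[0,0,0,0,0,0]]

```text
time: 6.2
position: [0.4506, 0.0694, 0.1495]
tcp_rot: [0.718, 3.057, 0.002]
contact_force: [3.5, 2.9, 4.8]
finger_gap: 0.233
grasp_force: 59.1
```

```bash
cat >> geo.py <<'E'
def st(c=(.50028,.09271)):
    o=sensors.observe(); d=o["position"][:2]-np.array(c); r=np.hypot(*d); u=d/r; F=o["contact_force"]
    print("pos",o["position"].round(5),"r",r.round(5),"ang",np.degrees(np.arctan2(u[1],u[0])).round(2),"Frad",(F[:2]@u).round(2),"Fccw",(F[0]*-u[1]+F[1]*u[0]).round(2),"Fz",F[2].round(1))
E
python3 - <<'E'
from geo import *
st()
R=cv2.Rodrigues(np.array([.719,3.057,.001]))[0]
print(arc(-154.7,-4,9,R))
E
```

```text
pos [0.4506  0.06937 0.14946] r 0.05489 ang -154.83 Frad -4.4 Fccw -1.13 Fz 4.8
[[0.29, 0.25], [0.28, 0.27], [0.25, 0.28], [0.24, 0.31], [0.21, 0.31], [0.19, 0.34], [0.17, 0.34], [0.14, 0.36], [0.12, 0.37]]
```

>>> play_rows:
  increments:
    - [[0.29,0.25,0,0,0,0],[0.28,0.27,0,0,0,0],[0.25,0.28,0,0,0,0],[0.24,0.31,0,0,0,0],[0,0,0,0,0,0],[0,0,0,0,0,0]]

```text
time: 6.8
position: [0.446, 0.0838, 0.1494]
tcp_rot: [0.719, 3.057, -0.0]
contact_force: [3.9, 1.0, 6.0]
finger_gap: 0.234
grasp_force: 59.2
```

```bash
python3 - <<'E'
from geo import *
st()
R=cv2.Rodrigues(np.array([.719,3.057,.001]))[0]
print(arc(-170.7,-2,12,R))
E
```

```text
pos [0.44603 0.08384 0.14944] r 0.05497 ang -170.71 Frad -3.98 Fccw -0.37 Fz 6.0
[[0.11, 0.16], [0.1, 0.16], [0.1, 0.16], [0.09, 0.17], [0.09, 0.17], [0.08, 0.18], [0.08, 0.18], [0.06, 0.17], [0.07, 0.19], [0.05, 0.18], [0.05, 0.19], [0.04, 0.18]]
```

>>> play_rows:
  increments:
    - [[0.11,0.16,0,0,0,0],[0.1,0.16,0,0,0,0],[0.1,0.16,0,0,0,0],[0,0,0,0,0,0]]

```text
time: 7.2
position: [0.4454, 0.0891, 0.1494]
tcp_rot: [0.719, 3.057, -0.002]
contact_force: [3.9, -0.3, 5.9]
finger_gap: 0.235
grasp_force: 59.3
```

```bash
python3 -c "
from geo import *
st()"
```

```text
pos [0.44538 0.08907 0.14944] r 0.05502 ang -176.21 Frad -3.85 Fccw 0.52 Fz 5.9
```

>>> play_rows:
  increments:
    - [[0.09,0.17,0,0,0,0],[0,0,0,0,0,0]]

```text
time: 7.4
position: [0.4453, 0.0909, 0.1494]
tcp_rot: [0.719, 3.057, -0.002]
contact_force: [3.3, -1.2, 6.5]
finger_gap: 0.235
grasp_force: 59.3
```

```bash
python3 -c "
from geo import *
st()"
```

```text
pos [0.44531 0.09092 0.14945] r 0.055 ang -178.13 Frad -3.24 Fccw 1.34 Fz 6.5
```

>>> play_rows:
  increments:
    - [[0.09,0.17,0,0,0,0],[0,0,0,0,0,0]]

```text
time: 7.6
position: [0.4453, 0.0918, 0.1494]
tcp_rot: [0.719, 3.056, -0.006]
contact_force: [4.2, -3.5, 5.4]
finger_gap: 0.238
grasp_force: 59.4
```

```bash
python3 -c "
from geo import *
st()"
```

```text
pos [0.44525 0.09182 0.14944] r 0.05503 ang -179.08 Frad -4.11 Fccw 3.58 Fz 5.4
```

>>> play_rows:
  increments:
    - [[0.08,0.18,0,0,0,0],[0,0,0,0,0,0]]

```text
time: 7.8
position: [0.4453, 0.092, 0.1494]
tcp_rot: [0.72, 3.056, -0.013]
contact_force: [2.6, -9.0, 7.6]
finger_gap: 0.238
grasp_force: 59.6
```

```bash
python3 -c "
from geo import *
st()"
```

```text
pos [0.44528 0.09196 0.14942] r 0.05501 ang -179.22 Frad -2.49 Fccw 9.04 Fz 7.6
```

>>> play_rows:
  increments:
    - [[0.08,0.18,0,0,0,0],[0,0,0,0,0,0],[0,0,0,0,0,0]]

```text
time: 8.1
position: [0.4453, 0.0921, 0.1494]
tcp_rot: [0.722, 3.055, -0.019]
contact_force: [2.3, -15.1, 6.6]
finger_gap: 0.238
grasp_force: 59.8
```

```bash
python3 -c "
from geo import *
st()"
```

```text
pos [0.44531 0.09211 0.14943] r 0.05497 ang -179.38 Frad -2.16 Fccw 15.16 Fz 6.6
```

The stop is clear. The TCP stays at about -179.0° while the resisting force climbs from 1.3 to 15 N over the extra commanded steps. I'll save a reference image at the stop and plan the two-turn opening.

```bash
python3 - <<'E'
from geo import *
for n in("wrist","top"): s=snapshot(n); save(s,n+"_stop.png"); np.save(n+"_stop.npy",s["color"])
R=cv2.Rodrigues(np.array([.719,3.057,.001]))[0]
for k in range(3): print([[*p,0,0,0,0] for p in arc(-184.7+120*k,10,12,R)])
E
```

```text
[[-0.43, -0.86, 0, 0, 0, 0], [-0.58, -0.76, 0, 0, 0, 0], [-0.69, -0.66, 0, 0, 0, 0], [-0.81, -0.53, 0, 0, 0, 0], [-0.88, -0.37, 0, 0, 0, 0], [-0.93, -0.22, 0, 0, 0, 0], [-0.96, -0.06, 0, 0, 0, 0], [-0.95, 0.12, 0, 0, 0, 0], [-0.92, 0.27, 0, 0, 0, 0], [-0.85, 0.43, 0, 0, 0, 0], [-0.77, 0.58, 0, 0, 0, 0], [-0.66, 0.7, 0, 0, 0, 0]]
[[-0.53, 0.8, 0, 0, 0, 0], [-0.37, 0.88, 0, 0, 0, 0], [-0.22, 0.94, 0, 0, 0, 0], [-0.06, 0.95, 0, 0, 0, 0], [0.12, 0.96, 0, 0, 0, 0], [0.27, 0.91, 0, 0, 0, 0], [0.43, 0.86, 0, 0, 0, 0], [0.58, 0.77, 0, 0, 0, 0], [0.7, 0.65, 0, 0, 0, 0], [0.8, 0.53, 0, 0, 0, 0], [0.88, 0.38, 0, 0, 0, 0], [0.93, 0.22, 0, 0, 0, 0]]
[[0.96, 0.05, 0, 0, 0, 0], [0.95, -0.11, 0, 0, 0, 0], [0.92, -0.28, 0, 0, 0, 0], [0.85, -0.43, 0, 0, 0, 0], [0.77, -0.57, 0, 0, 0, 0], [0.66, -0.7, 0, 0, 0, 0], [0.52, -0.8, 0, 0, 0, 0], [0.38, -0.88, 0, 0, 0, 0], [0.22, -0.94, 0, 0, 0, 0], [0.05, -0.95, 0, 0, 0, 0], [-0.11, -0.96, 0, 0, 0, 0], [-0.28, -0.91, 0, 0, 0, 0]]
```

>>> play_rows:
  increments:
    - [[-0.43,-0.86,0,0,0,0],[-0.58,-0.76,0,0,0,0],[-0.69,-0.66,0,0,0,0],[-0.81,-0.53,0,0,0,0],[-0.88,-0.37,0,0,0,0],[-0.93,-0.22,0,0,0,0],[-0.96,-0.06,0,0,0,0],[-0.95,0.12,0,0,0,0],[-0.92,0.27,0,0,0,0],[-0.85,0.43,0,0,0,0],[-0.77,0.58,0,0,0,0],[-0.66,0.7,0,0,0,0]]

```text
time: 9.4
position: [0.5223, 0.0427, 0.1494]
tcp_rot: [-0.719, -3.054, 0.003]
contact_force: [-1.5, -0.6, 10.1]
finger_gap: 0.241
grasp_force: 60.0
```

```bash
python3 -c "
from geo import *
st()"
```

```text
pos [0.5223  0.04266 0.14939] r 0.05468 ang -66.26 Frad -0.1 Fccw -1.65 Fz 10.1
```

>>> play_rows:
  increments:
    - [[-0.53,0.8,0,0,0,0],[-0.37,0.88,0,0,0,0],[-0.22,0.94,0,0,0,0],[-0.06,0.95,0,0,0,0],[0.12,0.96,0,0,0,0],[0.27,0.91,0,0,0,0],[0.43,0.86,0,0,0,0],[0.58,0.77,0,0,0,0],[0.7,0.65,0,0,0,0],[0.8,0.53,0,0,0,0],[0.88,0.38,0,0,0,0],[0.93,0.22,0,0,0,0]]

```text
time: 10.6
position: [0.5316, 0.1383, 0.1495]
tcp_rot: [0.719, 3.057, 0.0]
contact_force: [3.4, 0.6, 6.3]
finger_gap: 0.235
grasp_force: 59.6
```

>>> play_rows:
  increments:
    - [[0.96,0.05,0,0,0,0],[0.95,-0.11,0,0,0,0],[0.92,-0.28,0,0,0,0],[0.85,-0.43,0,0,0,0],[0.77,-0.57,0,0,0,0],[0.66,-0.7,0,0,0,0],[0.52,-0.8,0,0,0,0],[0.38,-0.88,0,0,0,0],[0.22,-0.94,0,0,0,0],[0.05,-0.95,0,0,0,0],[-0.11,-0.96,0,0,0,0],[-0.28,-0.91,0,0,0,0]]

```text
time: 11.8
position: [0.4454, 0.0973, 0.1494]
tcp_rot: [0.718, 3.057, 0.001]
contact_force: [5.5, 1.6, 4.4]
finger_gap: 0.237
grasp_force: 59.5
```

```bash
python3 -c "
from geo import *
st()"
```

```text
pos [0.44538 0.09733 0.14944] r 0.05509 ang 175.19 Frad -5.34 Fccw -2.04 Fz 4.4
```

>>> play_rows:
  increments:
    - [[-0.43,-0.86,0,0,0,0],[-0.58,-0.76,0,0,0,0],[-0.69,-0.66,0,0,0,0],[-0.81,-0.53,0,0,0,0],[-0.88,-0.37,0,0,0,0],[-0.93,-0.22,0,0,0,0],[-0.96,-0.06,0,0,0,0],[-0.95,0.12,0,0,0,0],[-0.92,0.27,0,0,0,0],[-0.85,0.43,0,0,0,0],[-0.77,0.58,0,0,0,0],[-0.66,0.7,0,0,0,0]]

```text
time: 13.0
position: [0.5224, 0.0427, 0.1494]
tcp_rot: [-0.719, -3.054, 0.003]
contact_force: [-2.1, -0.7, 9.4]
finger_gap: 0.232
grasp_force: 60.0
```

>>> play_rows:
  increments:
    - [[-0.53,0.8,0,0,0,0],[-0.37,0.88,0,0,0,0],[-0.22,0.94,0,0,0,0],[-0.06,0.95,0,0,0,0],[0.12,0.96,0,0,0,0],[0.27,0.91,0,0,0,0],[0.43,0.86,0,0,0,0],[0.58,0.77,0,0,0,0],[0.7,0.65,0,0,0,0],[0.8,0.53,0,0,0,0],[0.88,0.38,0,0,0,0],[0.93,0.22,0,0,0,0]]

```text
time: 14.2
position: [0.5318, 0.1382, 0.1494]
tcp_rot: [0.719, 3.057, -0.0]
contact_force: [3.0, 0.6, 6.8]
finger_gap: 0.237
grasp_force: 59.6
```

>>> play_rows:
  increments:
    - [[0.96,0.05,0,0,0,0],[0.95,-0.11,0,0,0,0],[0.92,-0.28,0,0,0,0],[0.85,-0.43,0,0,0,0],[0.77,-0.57,0,0,0,0],[0.66,-0.7,0,0,0,0],[0.52,-0.8,0,0,0,0],[0.38,-0.88,0,0,0,0],[0.22,-0.94,0,0,0,0],[0.05,-0.95,0,0,0,0],[-0.11,-0.96,0,0,0,0],[-0.28,-0.91,0,0,0,0]]

```text
time: 15.4
position: [0.4454, 0.0973, 0.1494]
tcp_rot: [0.718, 3.058, 0.001]
contact_force: [3.8, 2.3, 5.4]
finger_gap: 0.238
grasp_force: 59.5
```

```bash
python3 - <<'E'
from geo import *
st()
R=cv2.Rodrigues(np.array([.719,3.057,.001]))[0]
print(arc(175.3,2,4,R))
E
```

```text
pos [0.44539 0.09731 0.14944] r 0.05508 ang 175.21 Frad -3.57 Fccw -2.57 Fz 5.4
[[-0.07, -0.18], [-0.08, -0.17], [-0.09, -0.17], [-0.09, -0.17]]
```

Now to 181.0° (the same as -179.0° at the stop): three 2° steps, then settle.

>>> play_rows:
  increments:
    - [[-0.07,-0.18,0,0,0,0],[-0.08,-0.17,0,0,0,0],[-0.09,-0.17,0,0,0,0],[0,0,0,0,0,0],[0,0,0,0,0,0],[0,0,0,0,0,0]]

```text
time: 16.0
position: [0.4453, 0.0915, 0.1494]
tcp_rot: [-0.719, -3.058, 0.0]
contact_force: [3.0, -0.6, 6.0]
finger_gap: 0.234
grasp_force: 59.7
```

```bash
python3 - <<'E'
from geo import *
st()
a=np.load("wrist_stop.npy"); s=snapshot("wrist"); b=s["color"]; cv2.imwrite("pics/end.png",np.hstack([a,b])[:,:,::-1][::2,::2])
t=snapshot("top")
for n,i in(("stop",dict(t,color=np.load("top_stop.npy"))),("end",t)):
    P=pts(t); H=hsv(i)
    for nm,m in(("cap",(abs(H[...,0].astype(int)-118)<12)&(H[...,1]>120)),):
        m=m&(abs(P[...,0]-.64)<.1)&(abs(P[...,1])<.1); print(n,nm,np.argwhere(m).mean(0))
# wheel angle difference between wrist images
g=[((cv2.cvtColor(x,cv2.COLOR_RGB2HSV)[...,1]>150)).astype(np.float32) for x in(a,b)]
print("mask diff",abs(g[0]-g[1]).mean(), cv2.phaseCorrelate(g[0],g[1]))
E
```

```text
pos [0.44527 0.09149 0.14941] r 0.05502 ang -178.72 Frad -2.94 Fccw 0.69 Fz 6.0
stop cap [166.9650655 354.5371179]
end cap [166.97816594 354.5349345 ]
mask diff 0.2586953 ((-0.7995792914516642, 0.03415360110710708), 0.3845271816253662)
```

View pics/end.png

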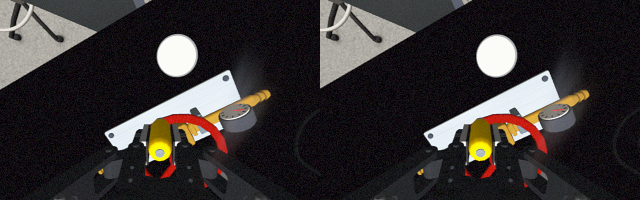

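Both pictures, stop on the left and end on the right, show the handle in the same place: (160,152) and (480,152). The dish and the bottle cap haven't moved. The angle matches the stop to within about 0.3°, the grip is steady and the forces are small, so I'm handing it in.

```bash
python3 -c "
from station import arm
print(arm.close_job())"
```

```text
the job is handed in; nothing more can be done
None
```

I shut the valve against its stop and reopened it two full turns, to within about 0.3° by the arm's own position reading. The gripper still holds the yellow handle, and the job was handed in at about 16 s; the bottle and dish showed no movement, and I did not check the tub separately at the end.

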